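Put three mixed-up reed shoes back on their own chamber blocks

ROBOT

A 6-joint arm with a two-finger parallel gripper is mounted at the origin on the work surface. World frame = base frame: x ahead of the robot, y to its left, z up, the work surface at z = 0. Lengths are in m, angles in rad, forces in N, time in s.
With the tool pointing down it reaches from about 0.375 to 0.9 m from the base axis. Payload 3.1 kg.
Tool frame: the origin (TCP) lies at the very end of the fingers, on their centre line; the grasp point (between the pads) lies 19 mm behind it (grip_depth is the distance from the TCP to the grasp point, in m); z points along the fingers, y is the line along which they close (so a half turn about z gives the same grasp; the last joint's range is limited). The gripper opens to 85 mm and grips with 20 to 120 N. Pads are 22 mm wide; open, the fingers measure 114 mm over their backs; the gripper's body (76 mm by 85 mm) begins 54 mm behind the grasp point. The pads swing forward as they close: fully open they stand 13 mm farther back than shut.
Start: joints at [-1.367, 0.527, 1.433, -0, 1.181, -0.178], TCP at [0.233, -0.58, 0.231] pointing down, gripper open.
Joint ranges: [-3.08, 3.08], [-0.75, 2.2], [0.22, 2.44], [-1.43, 4.57], [0, 2.65], [-2.85, 2.85]. Speed limits (rad/s): [2.79, 2.79, 3.14, 3.14, 3.14, 3.14].

INTERFACE

Orientations are given as a unit quaternion [x, y, z, w].
In Python, from station import * gives the robot as it stands.
- The arm moves only by the tool apply_moves, never from a script. Its argument "plan" is a list of rows, each a list of 7 numbers: the shift along the tool's x, y, z in m, then the turn, a rotation vector about the tool's x, y, z in rad, then the gripper command: -1 is fully open, 1 is shut, values between are in proportion. In form: [[dx, dy, dz, wx, wy, wz, jaw], ...]. A call has 1 to 8 rows; each row shifts and turns the commanded pose from where the row before left it, along the tool's axes as they then stand; what a row does not reach is not made up. A row lasts 1/8 s, in which the tool goes at most 62.5 mm and 10.7 degrees, less where a joint would pass 70% of its speed; a pose out of reach is approached as far as the arm can. A call is refused whole if a number of a shift passes 0.0625 or a number of a turn 0.188, either way. A call with a gripper value outside its range is refused whole. The fingers move at their own pace and stop on an object; "force" is the grip in N (left out, the last holds). Time passes only in rows, so rows that do not move let the fingers close. It gives the time, the measured TCP pose, the force, the opening and the grip force at its end, in the units of the state.
- sense(): the state, without advancing time (a new reading comes with each control period).
- snapshot(name): name is "scene" or "top" or "wrist"; returns the picture (384x512x3 uint8, red, green, blue); there is no depth.
- calibration(name): a dict with "camera_matrix" (3x3 intrinsics, pixels), "k1" (the pictures are not rectified: a ray, as slopes to the right and down, at radius r is drawn at 1 + k1 r^2 times it, then the intrinsics apply), "R" (3x3) and "t" (3): a world point X has camera coordinates R X + t; the wrist camera has in their place "mount" (4x4, takes a point from camera to tool coordinates, whose origin is the TCP and whose axes are the flange's). Camera axes: x right, y down, z forward; pixel columns grow to the right and rows downward; lengths in m; the calibration is good to about 2 mm. A picture is of the moment at which its call begins: read the wrist's pose just before it. calibration takes no time and is no camera call.
- sign_off(): hands the job in; it is judged then, once.
The state is a dict: "t": time; "q": joint angles; "qd": joint speeds; "tau": joint torques, N m; "tcp_pos": TCP position; "tool_rot": TCP orientation; "force": force on the tool from outside, world axes, zero at the start; "ft_torque": the same for the moment, N m; "finger_gap": opening from 0.0 (shut) to 1.0 (fully open); "gripper_force": force on a finger pad.
Only numpy, scipy, OpenCV 4.12 (cv2) and the standard library are available. Lean on these libraries where they do the work, as an engineer would, in place of code of your own. Each camera call takes 0.05 s, during which the arm holds its last target. There are 200 camera calls.

TASK

The three brass reed shoes have been laid on the wrong mahogany chamber blocks: move them round so that each lies flat, reed side up, centred and lined up lengthwise on the block of its own size (short on short, medium on medium, long on long). Use the middle of the empty felt pad as the waiting place where a shoe is set down and let go meanwhile, and never let a shoe lie on the bare bench. Leave the loupe, the ebony button and the wax block where they are.

Things in the scene. Friction and masses are not known exactly. Their poses are not given: they have to be found in the camera images.
- shoe_short_mid (a point): centre of the short reed shoe, half-way up: a loose flat brass bar 46 mm long, 20 mm wide, 7 mm thick, with a thin blued steel reed tongue along its upper face and a small steel clamp bar (1 mm proud) at one end; x along its length, y across its width, z up. Starts lying on the long block, roughly centred and lengthwise.
- shoe_medium_mid (a point): centre of the medium reed shoe, half-way up: a loose flat brass bar 70 mm long, 20 mm wide, 7 mm thick, with a thin blued steel reed tongue along its upper face and a small steel clamp bar (1 mm proud) at one end; x along its length, y across its width, z up. Starts lying on the short block, roughly centred and lengthwise.
- shoe_long_mid (a point): centre of the long reed shoe, half-way up: a loose flat brass bar 94 mm long, 20 mm wide, 7 mm thick, with a thin blued steel reed tongue along its upper face and a small steel clamp bar (1 mm proud) at one end; x along its length, y across its width, z up. Starts lying on the medium block, roughly centred and lengthwise.
- block_short_top (a point): centre of the top face of the short chamber block: a fixed flat mahogany block 54 mm long, 40 mm wide, 14 mm high standing on the bench, with two thin pale inlay lines running lengthwise near its long edges; x along its length, z up. The top is plain and level, without rims.
- block_medium_top (a point): centre of the top face of the medium chamber block: a fixed flat mahogany block 80 mm long, 40 mm wide, 14 mm high standing on the bench, with two thin pale inlay lines running lengthwise near its long edges; x along its length, z up. The top is plain and level, without rims.
- block_long_top (a point): centre of the top face of the long chamber block: a fixed flat mahogany block 106 mm long, 40 mm wide, 14 mm high standing on the bench, with two thin pale inlay lines running lengthwise near its long edges; x along its length, z up. The top is plain and level, without rims.
- pad_top (a point): centre of the top face of the waiting pad: a fixed grey-green felt pad on a pale wooden board, 112 mm long (x) by 60 mm wide, top 10 mm above the bench, level, without rims; empty at the start.
- loupe_mid (a point): centre (half-way up) of the loupe, loose, standing on the bench: a round black eyeglass with a glass top, 42 mm across, 28 mm high. Bystander.
- button_mid (a point): centre (half-way up) of the black turned ebony button, loose on the bench: 18 mm across, 13 mm high. Bystander.
- wax_mid (a point): centre (half-way up) of the honey-coloured block of hard wax, loose on the bench: 30 x 55 mm, 16 mm high. Bystander.
Things that resemble listed ones, but are neither listed nor needed, are in the scene too. What is shaped like the part that bears shoe_long_mid but white is not meant.

How it is judged:
On the way:
1. one of the shoes has been set down flat on the felt pad (within 30 mm of its middle) and let go (((horizontal distance between shoe_short_mid and pad_top below 0.03 m and z of shoe_short_mid in the frame of pad_top between 0.0005 and 0.0065 m and angle between shoe_short_mid's own z axis and vertical below 0.12 rad and contact force between shoe_short and the fingers below 0.05 N) or (horizontal distance between shoe_medium_mid and pad_top below 0.03 m and z of shoe_medium_mid in the frame of pad_top between 0.0005 and 0.0065 m and angle between shoe_medium_mid's own z axis and vertical below 0.12 rad and contact force between shoe_medium and the fingers below 0.05 N) or (horizontal distance between shoe_long_mid and pad_top below 0.03 m and z of shoe_long_mid in the frame of pad_top between 0.0005 and 0.0065 m and angle between shoe_long_mid's own z axis and vertical below 0.12 rad and contact force between shoe_long and the fingers below 0.05 N))), for 0.2 s.
At the end, for the whole second after the job is handed in: Each shoe is released, at rest, flat and reed side up (0.12 rad) on top of the block of its own size, centred within 12 mm and lengthwise within 0.2 rad (either way round); loupe, button and wax block within 12 mm of where they began (horizontal distance between shoe_short_mid and block_short_top below 0.012 m and z of shoe_short_mid in the frame of block_short_top between 0.0005 and 0.0065 m and angle between the x axis of shoe_short_mid and the x axis of block_short_top, either way round below 0.2 rad and angle between each of shoe_short_mid, shoe_medium_mid, shoe_long_mid's own z axis and vertical below 0.12 rad and linear speed of each of shoe_short, shoe_medium, shoe_long below 0.02 m/s and contact force between each of shoe_short, shoe_medium, shoe_long and the fingers below 0.05 N and horizontal distance between shoe_medium_mid and block_medium_top below 0.012 m and z of shoe_medium_mid in the frame of block_medium_top between 0.0005 and 0.0065 m and angle between the x axis of shoe_medium_mid and the x axis of block_medium_top, either way round below 0.2 rad and horizontal distance between shoe_long_mid and block_long_top below 0.012 m and z of shoe_long_mid in the frame of block_long_top between 0.0005 and 0.0065 m and angle between the x axis of shoe_long_mid and the x axis of block_long_top, either way round below 0.2 rad and distance of each of loupe_mid, button_mid, wax_mid from where it was at the start of the episode below 0.012 m); the robot touches nothing.
It fails at once if a shoe is dropped or laid on the bare bench (its centre lower than 8 mm) (height (world z) of any of shoe_short_mid, shoe_medium_mid, shoe_long_mid below 0.008 m).
It fails at once if the loupe, the ebony button or the wax block is moved by more than 12 mm (distance of any of loupe_mid, button_mid, wax_mid from where it was at the start of the episode above 0.012 m).
It also fails if it takes over 96 s, if anything falls off the work surface, if the arm or the gripper's body presses on something with over 40 N, if the wrist force passes 120 N, or if a joint passes its speed limit or range.

## Working session

There is one attempt and no reset: what is moved stays moved. The work goes in short steps, Python scripts to look and compute and a tool call to move; the robot and the scene stay as the last step left them, time stands still between calls to the robot, and variables do not carry over. Pictures are saved under pics/ and viewed, at most 14 in all, crops included, and the job is handed in when it is done.

Besides the shell and the picture viewer there is one more tool, called after "Emit:" by a JSON object that holds its "op" and its "data". apply_moves: Moves the arm, as the interface text tells. Its arguments: {"type":"object","properties":{"plan":{"type":"array"},"force":{"type":"number"}},"required":["plan"]}

```bash
mkdir -p pics; ls
python3 - <<'E'
from station import *
import cv2,numpy as np
s=sense();print(s['t'],s['tcp_pos'],s['tool_rot'])
for n in('top','scene'):
    im=snapshot(n);cv2.imwrite(f'pics/{n}0.png',cv2.resize(im[:,:,::-1],(768,576),interpolation=cv2.INTER_CUBIC));np.save(f'{n}0.npy',im)
for n in('top','scene','wrist'):print(n,calibration(n))
E
```

```text
pics
0.0 [ 0.23335145 -0.57903754  0.2303377 ] [ 9.81735723e-01  1.90246677e-01  5.80399540e-06 -1.08241088e-03]
top {'camera_matrix': array([[428.39984987,   0.        , 249.40571946],
       [  0.        , 428.39984987, 192.46017932],
       [  0.        ,   0.        ,   1.        ]]), 'k1': -0.09402602061306545, 'R': array([[ 0.0015824 , -0.99993411,  0.01136966],
       [-0.99540266, -0.00266386, -0.09574162],
       [ 0.0957656 , -0.01116589, -0.99534128]]), 't': array([-0.06951478,  0.49760347,  0.90781287])}
scene {'camera_matrix': array([[461.56335012,   0.        , 255.5819679 ],
       [  0.        , 461.56335012, 192.93854195],
       [  0.        ,   0.        ,   1.        ]]), 'k1': 0.035536625428328014, 'R': array([[ 0.57745958,  0.81617146, -0.02011435],
       [ 0.60433719, -0.44388755, -0.66161953],
       [-0.54892349,  0.36990268, -0.74956989]]), 't': array([-0.24751461, -0.28909993,  1.36111913])}
wrist {'camera_matrix': array([[333.72981584,   0.        , 251.510182  ],
       [  0.        , 333.72981584, 190.85852661],
       [  0.        ,   0.        ,   1.        ]]), 'k1': -0.07941083184566249, 'mount': array([[ 5.57313084e-04, -9.45862071e-01, -3.24568379e-01,
         8.36842859e-02],
       [ 9.99999045e-01,  1.16585669e-04,  1.37733254e-03,
         1.12697873e-03],
       [-1.26492659e-03, -3.24568836e-01,  9.45861232e-01,
        -1.41680310e-01],
       [ 0.00000000e+00,  0.00000000e+00,  0.00000000e+00,
         1.00000000e+00]])}
```

View pics/top0.png

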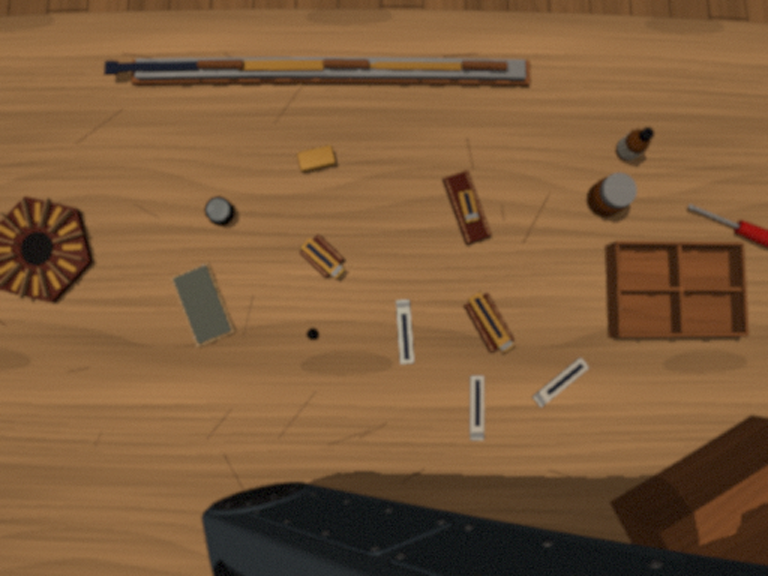

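View pics/scene0.png

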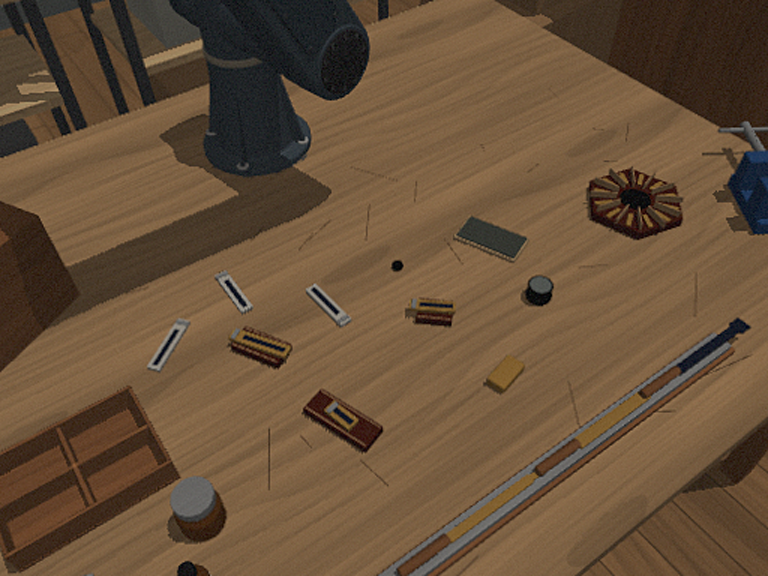

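The top view (enlarged 1.5×) shows:
- felt pad at about (204,305)
- short block carrying the medium shoe at (323,257)
- medium block carrying the long shoe at (489,322)
- long block carrying the short shoe at (466,207)
- button (313,334), loupe (219,210), wax (317,158)

The candidates for shoes are three brass bars on the mahogany blocks and three white look-alikes on bare bench at (405,332), (477,407) and (560,382). The brass ones fit the description, so I'll confirm the long one in a crop.

```bash
cat > h.py <<'E'
from station import *
import cv2,numpy as np
from scipy.spatial.transform import Rotation as Ro
def cam(n):
    c=calibration(n)
    if 'mount' in c:
        s=sense();T=np.eye(4);T[:3,:3]=Ro.from_quat(s['tool_rot']).as_matrix();T[:3,3]=s['tcp_pos']
        T=T@c['mount'];c['R']=T[:3,:3].T;c['t']=-c['R']@T[:3,3]
    return c
def ray(c,px,z):
    px=np.asarray(px,float).reshape(-1,1,2)
    u=cv2.undistortPoints(px,c['camera_matrix'],np.array([c['k1'],0,0,0,0.]))[:,0]
    d=np.c_[u,np.ones(len(u))]@c['R'];o=-c['R'].T@c['t']
    return (o+d*((z-o[2])/d[:,2])[:,None])[:,:2]
def pix(c,X):
    return cv2.projectPoints(np.asarray(X,float).reshape(-1,1,3),cv2.Rodrigues(c['R'])[0],c['t'],c['camera_matrix'],np.array([c['k1'],0,0,0,0.]))[0][:,0]
def rect(c,mask,seed,z,rad=60):
    "largest blob near seed -> centre, length, width, yaw (mod pi) on the plane z"
    m=np.zeros_like(mask);cv2.circle(m,tuple(int(v) for v in seed),rad,255,-1);m&=mask
    m=cv2.morphologyEx(m,cv2.MORPH_CLOSE,np.ones((5,5),np.uint8))
    cs,_=cv2.findContours(m,cv2.RETR_EXTERNAL,cv2.CHAIN_APPROX_NONE)
    k=max(cs,key=cv2.contourArea)
    p=ray(c,k[:,0],z)*1000
    b=cv2.boxPoints(cv2.minAreaRect(p.astype(np.float32)))
    e=[b[1]-b[0],b[2]-b[1]];e.sort(key=lambda v:-np.linalg.norm(v))
    return b.mean(0).round(1),[round(float(np.linalg.norm(v)),1) for v in e],round(float(np.arctan2(e[0][1],e[0][0])%np.pi),3)
def hsv(im):return cv2.cvtColor(im,cv2.COLOR_RGB2HSV)
E
python3 - <<'E'
from h import *
im=np.load('top0.npy');H=hsv(im);c=cam('top')
for n,p in dict(pad=(204,305),medshoe=(320,252),shortblk=(310,248),longshoe=(489,320),medblk=(474,310),shortshoe=(468,205),longblk=(460,190),bench=(260,400)).items():
    q=(int(p[0]/1.5),int(p[1]/1.5));print(n,H[q[1]-2:q[1]+3,q[0]-3:q[0]+4].reshape(-1,3)[::3].tolist())
k=np.hstack([cv2.resize(im[y-35:y+35,x-35:x+35],(260,260),interpolation=cv2.INTER_CUBIC) for x,y in((215,171),(326,215),(311,138))])
cv2.imwrite('pics/crop.png',k[:,:,::-1])
E
```

```text
pad [[25, 39, 85], [22, 55, 88], [25, 40, 83], [24, 45, 85], [24, 49, 83], [24, 42, 85], [28, 46, 84], [26, 46, 84], [26, 47, 82], [26, 43, 83], [28, 42, 84], [28, 47, 82]]
medshoe [[12, 100, 87], [17, 179, 160], [14, 172, 105], [15, 138, 120], [17, 176, 154], [143, 20, 52], [16, 166, 146], [14, 94, 84], [11, 81, 76], [17, 171, 154], [171, 43, 59], [14, 126, 99]]
shortblk [[17, 168, 153], [8, 56, 68], [17, 170, 156], [8, 67, 69], [12, 106, 94], [16, 158, 139], [150, 26, 50], [17, 174, 163], [15, 136, 118], [165, 29, 52], [17, 177, 166], [10, 84, 82]]
longshoe [[15, 147, 109], [10, 81, 66], [17, 171, 149], [8, 71, 54], [17, 156, 121], [17, 161, 117], [9, 63, 53], [17, 173, 150], [8, 86, 59], [16, 155, 112], [17, 165, 127], [8, 58, 48]]
medblk [[10, 181, 83], [18, 181, 142], [14, 141, 83], [16, 180, 99], [18, 171, 143], [10, 162, 88], [18, 174, 141], [11, 164, 98], [15, 175, 93], [17, 173, 150], [10, 154, 96], [17, 178, 133]]
shortshoe [[17, 169, 136], [9, 68, 49], [18, 181, 138], [12, 95, 62], [17, 158, 123], [17, 166, 121], [13, 113, 68], [18, 179, 145], [4, 43, 47], [17, 176, 136], [15, 145, 100], [16, 146, 91]]
longblk [[6, 197, 70], [6, 198, 67], [6, 176, 71], [5, 199, 68], [6, 192, 65], [5, 196, 69], [9, 211, 70], [9, 224, 66], [13, 190, 86], [14, 178, 96], [14, 193, 90], [17, 165, 124]]
bench [[14, 136, 159], [15, 137, 158], [15, 136, 159], [14, 137, 158], [15, 133, 157], [15, 137, 156], [14, 135, 160], [15, 137, 160], [15, 138, 159], [15, 136, 157], [15, 140, 158], [15, 138, 157]]
```

View pics/crop.png

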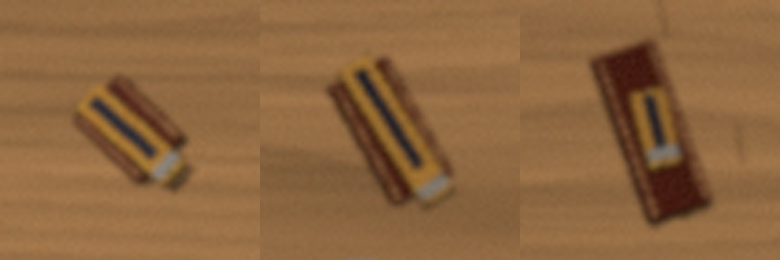

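The crops show brass bars with blued tongues and steel clamp bars lying on the mahogany blocks. The middle crop is the long shoe, centred at about (328,215) native pixels. Next I'll get coarse positions and a move over the long shoe.

```bash
cat >> h.py <<'E'
def goto(x,y,z,yaw):
    "total tool-frame shift and z turn to put TCP at xyz (m), tool pointing down with its x axis at world yaw (mod pi)"
    s=sense();R=Ro.from_quat(s['tool_rot']).as_matrix()
    d=R.T@(np.array([x,y,z])-s['tcp_pos'])
    cur=np.arctan2(R[1,0],R[0,0]);w=-((yaw-cur+np.pi/2)%np.pi-np.pi/2)
    tilt=R.T@np.cross(R[:,2],[0,0,-1])
    print('t %.2f tcp'%s['t'],s['tcp_pos'].round(4),'yaw %.3f q6 %.2f'%(cur,s['q'][5]),'gap',round(float(s['finger_gap']),3),'F',np.round(s['force'],1))
    print('shift',d.round(4),'turn',round(float(w),3),'tilt',tilt[:2].round(4))
E
python3 - <<'E'
from h import *
c=cam('top')
def cr(p,o):return np.array(p)/(260/70)+o
S={'long':([(97,62),(180,196)],(291,180),.021),'med':([(90,98),(178,175)],(180,136),.021),'short':([(130,92),(143,162)],(276,103),.021),
 'longblk':([(104,52),(163,212)],(276,103),.014)}
for n,(p,o,z) in S.items():
    w=ray(c,[cr(q,o) for q in p],z);d=w[1]-w[0];print(n,w.mean(0).round(4),np.linalg.norm(d).round(4),np.arctan2(d[1],d[0])%np.pi)
H=hsv(np.load('top0.npy'));m=((H[...,1]<75)&(H[...,2]<110)&(H[...,2]>60)).astype(np.uint8)*255
print('pad',rect(c,m,(136,203),.01,45))
for n,p,z in(('loupe',(219,211),.028),('button',(313,334),.013),('wax',(317,158),.016)):print(n,ray(c,[np.array(p)/1.5],z))
goto(.44,-.107,.2,2.2)
E
```

```text
long [ 0.4497 -0.2409] 0.0924 0.5480705969692989
med [0.5414 0.0047] 0.0696 0.8531026116285823
short [ 0.6219 -0.2091] 0.0433 0.1655340170137385
longblk [ 0.6207 -0.2083] 0.1039 0.33547031910258207
pad (array([476.1, 186.3], dtype=float32), [102.8, 50.8], 0.391)
loupe [[0.611349   0.15946327]]
button [[0.43220414 0.02044915]]
wax [[0.6950232  0.01732918]]
t 0.10 tcp [ 0.2333 -0.5791  0.2304] yaw 0.383 q6 -0.18 gap 1.0 F [-0.6  0.1 -0.3]
shift [ 0.368  -0.3607  0.0312] turn 1.324 tilt [-0.002  -0.0003]
```

Run:
```python
from h import *
goto(.45,-.241,.17,.548)
```

```text
t 0.10 tcp [ 0.2333 -0.5791  0.2304] yaw 0.383 q6 -0.18 gap 1.0 F [-0.6  0.1 -0.3]
shift [ 0.3273 -0.2326  0.061 ] turn -0.165 tilt [-0.002  -0.0003]
```

Emit:
{"op": "apply_moves", "data": {"plan": [[0.0468,-0.0332,0.0,0,0,0,0.3],[0.0468,-0.0332,0.0,0,0,0,0.3],[0.0468,-0.0332,0.0,0,0,0,0.3],[0.0468,-0.0332,0.0,0,0,0,0.3],[0.0468,-0.0332,0.02,0,0,0,0.3],[0.0468,-0.0332,0.02,0,0,0,0.3],[0.0465,-0.0334,0.021,0,0,0,0.3],[0,0,0,0,0,-0.165,0.3]], "force": 40}}

```text
t: 1.1
tcp_pos: [0.4502, -0.2367, 0.1684]
tool_rot: [0.961, 0.275, -0.001, -0.003]
force: [0.3, -0.4, -1.0]
finger_gap: 0.35
gripper_force: 0.0
```

Run:
```python
from h import *
goto(.45,-.241,.17,.548)
im=snapshot('wrist');np.save('w1.npy',im)
cv2.imwrite('pics/w1.png',cv2.resize(im[:,:,::-1],(768,576),interpolation=cv2.INTER_CUBIC))
```

```text
t 1.10 tcp [ 0.4502 -0.2367  0.1684] yaw 0.558 q6 0.31 gap 0.35 F [ 0.3 -0.4 -1. ]
shift [-0.0025  0.0035 -0.0017] turn 0.01 tilt [-0.0058  0.0011]
```

View pics/w1.png

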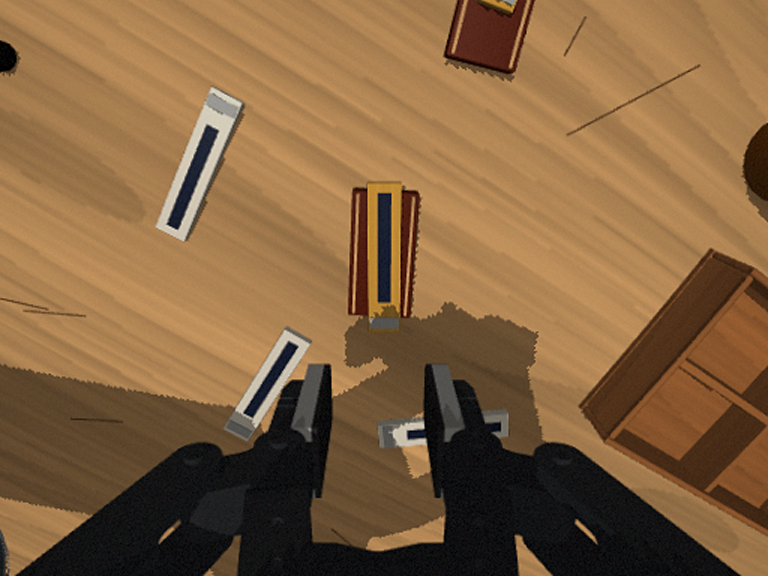

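The wrist view (1.5×) shows the long brass shoe lying on the medium block. Shoe ends are at about (385,182) and (384,330). The block's top face runs from (352,187)–(420,192) to (348,314)–(414,318).

Run:
```python
from h import *
c=cam('wrist')
def P(p,z):
    w=ray(c,np.array(p)/1.5,z);d=w[1]-w[0];print(w.mean(0).round(4),np.linalg.norm(d).round(4),np.round(np.arctan2(d[1],d[0])%np.pi,3))
P([(385,182),(384,330)],.021);P([(367,182),(369,330)],.021);P([(403,182),(399,330)],.021)
P([(385,189),(381,316)],.014)
H=hsv(np.load('w1.npy'));m=((abs(H[...,0].astype(int)-18)<4)&(H[...,1]>165)&(H[...,2]>90)).astype(np.uint8)*255
print(rect(c,m,(256,170),.021,52))
print('other end corners', [pix(c,[.45,-.241,.021])*1.5])
```

```text
[ 0.4539 -0.2429] 0.0924 0.56
[ 0.4487 -0.2346] 0.0924 0.569
[ 0.4592 -0.2513] 0.0924 0.55
[ 0.4542 -0.2417] 0.0808 0.535
(array([ 453.3, -242.6], dtype=float32), [93.7, 19.8], 0.563)
other end corners [array([[378.29864092, 263.22424759]])]
```

Run:
```python
from h import *
goto(.4534,-.2426,.035,.562)
```

```text
t 1.15 tcp [ 0.4504 -0.2388  0.1691] yaw 0.561 q6 0.30 gap 0.348 F [-0.8 -0.6  0.4]
shift [0.0007 0.0053 0.1341] turn -0.001 tilt [-0.0032  0.0009]
```

Emit:
{"op": "apply_moves", "data": {"plan": [[0.0007,0.0045,0.02,0,0,0,0.3],[0,0,0.03,0,0,0,0.3],[0,0,0.03,0,0,0,0.3],[0,0,0.01,0,0,0,0.3],[0,0,0,0,0,0,0.3],[0,0,0,0,0,0,0.3]]}}

```text
t: 1.9
tcp_pos: [0.4537, -0.2459, 0.0812]
tool_rot: [0.963, 0.27, 0.001, 0.001]
force: [-0.1, -0.4, 0.7]
finger_gap: 0.346
gripper_force: 0.0
```

```bash
cat >> h.py <<'E'
def brass(seed=None,z=.021,rad=60,name=None,near=None):
    c=cam('wrist');im=snapshot('wrist')
    if near is not None: seed=pix(c,near)[0]
    if name: np.save(name+'.npy',im);cv2.imwrite(f'pics/{name}.png',cv2.resize(im[:,:,::-1],(768,576),interpolation=cv2.INTER_CUBIC))
    H=hsv(im);m=((abs(H[...,0].astype(int)-18)<4)&(H[...,1]>165)&(H[...,2]>90)).astype(np.uint8)*255
    print('seed',np.round(seed));print(rect(c,m,seed,z,rad));return c,im
E
python3 - <<'E'
from h import *
goto(.4534,-.2426,.035,.562)
brass(near=[.4534,-.242,.021],rad=120,name='w2')
E
```

```text
t 1.90 tcp [ 0.4537 -0.2459  0.0812] yaw 0.547 q6 0.31 gap 0.346 F [-0.1 -0.4  0.7]
shift [ 0.0014 -0.003   0.0462] turn -0.015 tilt [ 0.0019 -0.0006]
seed [244. 209.]
(array([ 453.2, -240. ], dtype=float32), [93.9, 19.7], 0.562)
```

View pics/w2.png

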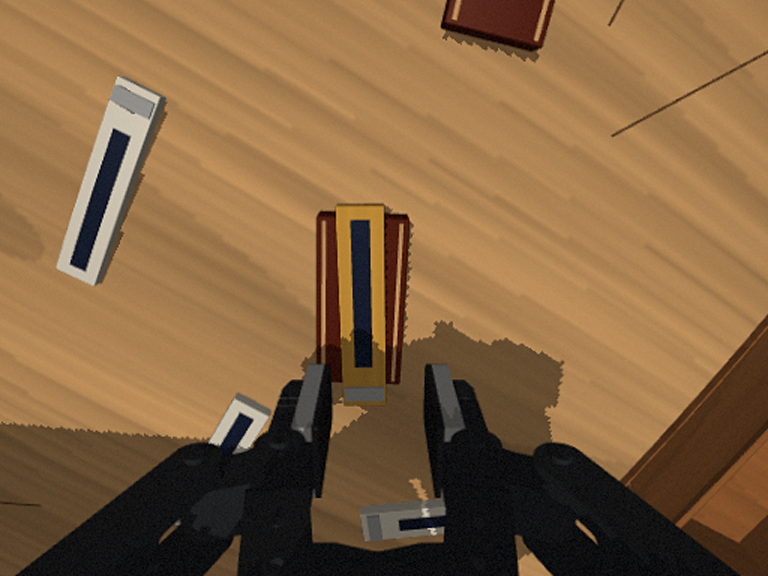

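Run:
```python
from h import *
goto(.4533,-.2402,.03,.56)
c=cam('wrist');s=sense();print(pix(c,s['tcp_pos'])*1.5)
print(ray(c,np.array([(319,214),(317,381),(408,219),(399,384)])/1.5,.014))
```

```text
t 1.95 tcp [ 0.4538 -0.2458  0.0813] yaw 0.547 q6 0.31 gap 0.35 F [ 0.2 -0.2  0.1]
shift [ 0.0025 -0.0052  0.0513] turn -0.013 tilt [ 0.0022 -0.0007]
[[373.18242242 388.36698717]]
[[ 0.47936537 -0.20326161]
 [ 0.40928349 -0.2413428 ]
 [ 0.49706493 -0.23646551]
 [ 0.42813016 -0.27539193]]
```

Emit:
{"op": "apply_moves", "data": {"plan": [[0.0025,-0.0052,0.0,0,0,-0.013,0.3],[0,0,0.025,0,0,0,0.3],[0,0,0.025,0,0,0,0.3],[0,0,0.009,0,0,0,0.3],[0,0,0,0,0,0,0.3],[0,0,0,0,0,0,0.3]]}}

```text
t: 2.7
tcp_pos: [0.453, -0.2397, 0.0221]
tool_rot: [0.961, 0.277, 0.0, 0.001]
force: [-0.1, -0.4, -0.3]
finger_gap: 0.347
gripper_force: 0.0
```

Run:
```python
from h import *
goto(.4533,-.2402,.016,.56)
```

```text
t 2.70 tcp [ 0.453  -0.2397  0.0221] yaw 0.561 q6 0.30 gap 0.347 F [-0.1 -0.4 -0.3]
shift [-0.      0.0005  0.0061] turn 0.001 tilt [ 0.0014 -0.0004]
```

Emit:
{"op": "apply_moves", "data": {"plan": [[0,0,0.006,0,0,0,0.3],[0,0,0,0,0,0,0.3],[0,0,0,0,0,0,1],[0,0,0,0,0,0,1],[0,0,0,0,0,0,1],[0,0,0,0,0,0,1]], "force": 45}}

```text
t: 3.45
tcp_pos: [0.4526, -0.2395, 0.0156]
tool_rot: [0.961, 0.277, 0.0, 0.0]
force: [-0.7, -0.0, 5.0]
finger_gap: 0.215
gripper_force: 44.4
```

Emit:
{"op": "apply_moves", "data": {"plan": [[0,0,-0.003,0,0,0,1],[0,0,-0.01,0,0,0,1],[0,0,-0.04,0,0,0,1],[0,0,-0.05,0,0,0,1],[0,0,-0.03,0,0,0,1],[0,0,0,0,0,0,1]]}}

```text
t: 4.2
tcp_pos: [0.4539, -0.2405, 0.151]
tool_rot: [0.961, 0.277, 0.002, 0.003]
force: [0.3, -1.1, -0.5]
finger_gap: 0.214
gripper_force: 44.3
```

Run:
```python
from h import *
goto(.479,.187,.15,.39)
```

```text
t 4.20 tcp [ 0.4539 -0.2405  0.151 ] yaw 0.561 q6 0.30 gap 0.214 F [ 0.3 -1.1 -0.5]
shift [ 0.2487 -0.3486 -0.0006] turn 0.171 tilt [ 0.006  -0.0019]
```

Emit:
{"op": "apply_moves", "data": {"plan": [[0.02,-0.028,0,0,0,0,1],[0.034,-0.0476,0,0,0,0,1],[0.034,-0.0476,0,0,0,0,1],[0.034,-0.0476,0,0,0,0,1],[0.034,-0.0476,0,0,0,0,1],[0.034,-0.0476,0,0,0,0,1],[0.034,-0.0476,0,0,0,0,1],[0.0247,-0.035,0,0,0,0,1]]}}

```text
t: 5.2
tcp_pos: [0.4765, 0.1903, 0.147]
tool_rot: [0.961, 0.278, -0.001, -0.0]
force: [1.1, -0.2, -1.5]
finger_gap: 0.214
gripper_force: 44.3
```

Emit:
{"op": "apply_moves", "data": {"plan": [[0,0,0,0,0,0.171,1],[0,0,0,0,0,0,1],[0,0,0,0,0,0,1]]}}

```text
t: 5.58
tcp_pos: [0.4772, 0.1875, 0.1476]
tool_rot: [0.981, 0.194, -0.001, -0.0]
force: [0.3, -0.2, -1.3]
finger_gap: 0.219
gripper_force: 44.3
```

```bash
cat >> h.py <<'E'
def show(name):
    c=cam('wrist');im=snapshot('wrist');np.save(name+'.npy',im)
    cv2.imwrite(f'pics/{name}.png',cv2.resize(im[:,:,::-1],(768,576),interpolation=cv2.INTER_CUBIC));return c,im
E
python3 - <<'E'
from h import *
goto(.479,.187,.03,.39)
c,im=show('w3')
H=hsv(im);m=((H[...,1]<75)&(H[...,2]<110)&(H[...,2]>60)).astype(np.uint8)*255
print(rect(c,m,pix(c,[.479,.187,.01])[0],.01,120))
E
```

```text
t 5.58 tcp [0.4772 0.1875 0.1476] yaw 0.391 q6 1.34 gap 0.219 F [ 0.3 -0.2 -1.3]
shift [0.0017 0.0012 0.1176] turn 0.001 tilt [-0.0004  0.0018]
(array([478.8, 185.2], dtype=float32), [104.4, 53.2], 0.396)
```

View pics/w3.png

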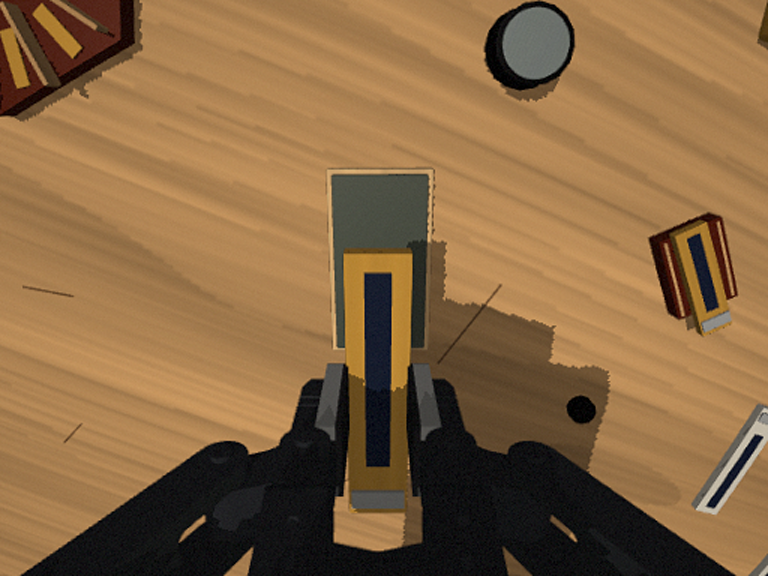

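The wrist view shows the long shoe held level in the jaws, with the felt pad at (380,168)–(380,349) ahead of the tool. I'll lower onto the pad.

Emit:
{"op": "apply_moves", "data": {"plan": [[0.001,0.0025,0.03,0,0,0,1],[0,0,0.05,0,0,0,1],[0,0,0.03,0,0,0,1],[0,0,0.018,0,0,0,1],[0,0,0,0,0,0,1],[0,0,0,0,0,0,1]]}}

```text
t: 6.38
tcp_pos: [0.4802, 0.1858, 0.0208]
tool_rot: [0.981, 0.194, 0.0, 0.0]
force: [0.1, 0.4, -1.2]
finger_gap: 0.215
gripper_force: 44.3
```

Run:
```python
from h import *
goto(.4788,.1853,.012,.395)
```

```text
t 6.38 tcp [0.4802 0.1858 0.0208] yaw 0.389 q6 1.33 gap 0.215 F [ 0.1  0.4 -1.2]
shift [-0.0015 -0.0001  0.0088] turn -0.006 tilt [ 0.0002 -0.0009]
```

Emit:
{"op": "apply_moves", "data": {"plan": [[0,0,0.006,0,0,0,1],[0,0,0.0025,0,0,0,1],[0,0,0,0,0,0,1],[0,0,0,0,0,0,0.3],[0,0,0,0,0,0,0.3],[0,0,0,0,0,0,0.3],[0,0,-0.005,0,0,0,0.3],[0,0,-0.04,0,0,0,0.3]]}}

```text
t: 7.38
tcp_pos: [0.478, 0.1857, 0.0556]
tool_rot: [0.981, 0.194, -0.003, -0.0]
force: [0.3, -0.7, 0.4]
finger_gap: 0.353
gripper_force: 0.0
```

Emit:
{"op": "apply_moves", "data": {"plan": [[0,0,-0.06,0,0,0,0.3],[0,0,-0.02,0,0,0,0.3],[0,0,0,0,0,0,0.3],[0,0,0,0,0,0,0.3]]}}

```text
t: 7.88
tcp_pos: [0.4788, 0.1859, 0.1361]
tool_rot: [0.981, 0.194, -0.001, -0.0]
force: [-1.0, -1.3, -0.5]
finger_gap: 0.352
gripper_force: 0.0
```

Run:
```python
from h import *
brass(near=[.479,.186,.017],z=.017,rad=90)
goto(.545,.007,.13,.853)
```

```text
seed [250. 184.]
(array([481. , 185.1], dtype=float32), [92.7, 19.5], 0.386)
t 7.92 tcp [0.4786 0.1859 0.1357] yaw 0.390 q6 1.33 gap 0.353 F [-0.  -0.8 -0.4]
shift [-0.0065  0.1907  0.0055] turn -0.463 tilt [-0.0006  0.0027]
```

Emit:
{"op": "apply_moves", "data": {"plan": [[-0.0016,0.047,0,0,0,0,0.3],[-0.0016,0.048,0,0,0,0,0.3],[-0.0016,0.048,0,0,0,0,0.3],[-0.0016,0.047,0,0,0,-0.155,0.3],[0,0,0,0,0,-0.155,0.3],[0,0,0,0,0,-0.153,0.3],[0,0,0,0,0,0,0.3],[0,0,0,0,0,0,0.3]]}}

```text
t: 8.93
tcp_pos: [0.5454, 0.0081, 0.1359]
tool_rot: [0.911, 0.413, -0.001, -0.001]
force: [1.0, -0.4, 0.7]
finger_gap: 0.349
gripper_force: 0.0
```

Run:
```python
from h import *
brass(near=[.545,.007,.021],rad=75,name='w4')
goto(.545,.007,.13,.853)
```

```text
seed [251. 186.]
(array([546.3,   6.4], dtype=float32), [69.8, 19.7], 0.85)
t 8.97 tcp [0.5455 0.0081 0.1361] yaw 0.851 q6 0.53 gap 0.348 F [ 0.6 -0.5  0.3]
shift [-0.0012  0.0004  0.0061] turn -0.002 tilt [-0.0012  0.0007]
```

View pics/w4.png

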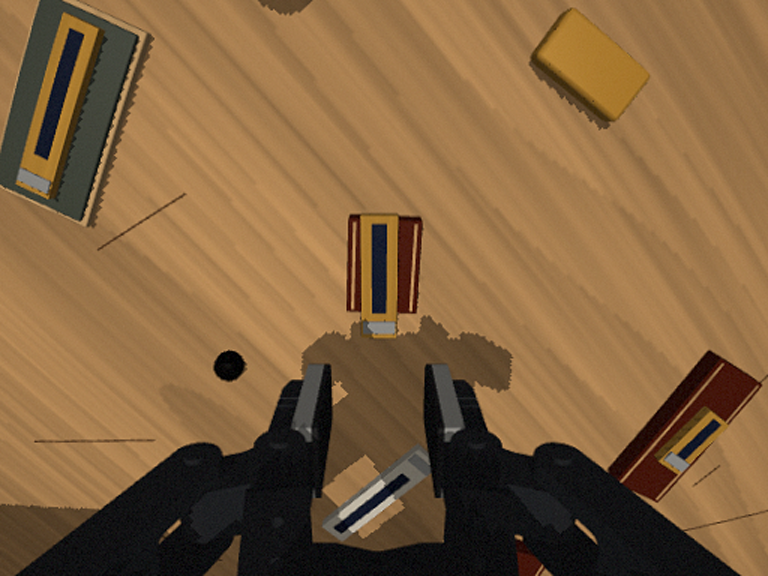

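The wrist view shows the medium shoe at (380,275) on the short block. The block's top face corners are (349,214), (421,218), (348,311) and (417,312). The long shoe lies flat on the felt at the upper left.

Run:
```python
from h import *
c=cam('wrist');p=ray(c,np.array([(349,214),(348,311),(421,218),(417,312)])/1.5,.014);print('short block',p.mean(0),[np.arctan2(*(a-b)[::-1]) for a,b in((p[0],p[1]),(p[2],p[3]))],np.linalg.norm(p[0]-p[1]),np.linalg.norm(p[0]-p[2]))
goto(.5463,.0064,.016,.85)
```

```text
short block [0.55216242 0.00849166] [np.float64(0.8237257830121999), np.float64(0.8377590068784)] 0.055510998254857585 0.03841695104885786
t 8.97 tcp [0.5455 0.0081 0.1361] yaw 0.851 q6 0.53 gap 0.348 F [ 0.6 -0.5  0.3]
shift [-0.0007  0.0019  0.1201] turn 0.001 tilt [-0.0012  0.0007]
```

Emit:
{"op": "apply_moves", "data": {"plan": [[-0.0007,0.0019,0.03,0,0,0,0.3],[0,0,0.04,0,0,0,0.3],[0,0,0.03,0,0,0,0.3],[0,0,0.014,0,0,0,0.3],[0,0,0,0,0,0,0.3],[0,0,0,0,0,0,0.3]]}}

```text
t: 9.72
tcp_pos: [0.5478, 0.0061, 0.0238]
tool_rot: [0.91, 0.414, 0.001, 0.001]
force: [0.1, -0.2, -0.7]
finger_gap: 0.348
gripper_force: 0.0
```

Run:
```python
from h import *
goto(.5463,.0064,.0163,.85)
```

```text
t 9.72 tcp [0.5478 0.0061 0.0238] yaw 0.853 q6 0.53 gap 0.348 F [ 0.1 -0.2 -0.7]
shift [-0.0007 -0.0013  0.0075] turn 0.003 tilt [ 0.0017 -0.001 ]
```

Emit:
{"op": "apply_moves", "data": {"plan": [[-0.0007,-0.0008,0.007,0,0,0,0.3],[0,0,0,0,0,0,0.3],[0,0,0,0,0,0,1],[0,0,0,0,0,0,1],[0,0,0,0,0,0,1],[0,0,0,0,0,0,1]]}}

```text
t: 10.48
tcp_pos: [0.5459, 0.0061, 0.0163]
tool_rot: [0.91, 0.414, 0.0, 0.0]
force: [-0.6, -0.1, 5.7]
finger_gap: 0.209
gripper_force: 44.4
```

Emit:
{"op": "apply_moves", "data": {"plan": [[0,0,-0.003,0,0,0,1],[0,0,-0.01,0,0,0,1],[0,0,-0.04,0,0,0,1],[0,0,-0.05,0,0,0,1],[0,0,-0.03,0,0,0,1],[0,0,0,0,0,0,1]]}}

```text
t: 11.22
tcp_pos: [0.5477, 0.0059, 0.1517]
tool_rot: [0.91, 0.414, 0.003, 0.002]
force: [0.1, 0.7, -1.4]
finger_gap: 0.21
gripper_force: 44.2
```

Run:
```python
from h import *
goto(.4537,-.2392,.15,.51)
```

```text
t 11.22 tcp [0.5477 0.0059 0.1517] yaw 0.853 q6 0.52 gap 0.21 F [ 0.1  0.7 -1.4]
shift [-0.2464  0.0904  0.0014] turn 0.343 tilt [ 0.0057 -0.0033]
```

Emit:
{"op": "apply_moves", "data": {"plan": [[-0.0411,0.0151,0,0,0,0,1],[-0.0411,0.0151,0,0,0,0,1],[-0.0411,0.0151,0,0,0,0,1],[-0.0411,0.0151,0,0,0,0,1],[-0.0411,0.0151,0,0,0,0,1],[-0.0409,0.0149,0,0,0,0,1],[0,0,0,0,0,0.171,1],[0,0,0,0,0,0.172,1]]}}

```text
t: 12.22
tcp_pos: [0.4506, -0.2391, 0.1475]
tool_rot: [0.969, 0.248, -0.001, -0.001]
force: [0.2, 0.3, -0.9]
finger_gap: 0.211
gripper_force: 44.2
```

Emit:
{"op": "apply_moves", "data": {"plan": [[0,0,0,0,0,0,1],[0,0,0,0,0,0,1]]}}

```text
t: 12.48
tcp_pos: [0.4514, -0.2385, 0.1482]
tool_rot: [0.967, 0.253, -0.0, -0.001]
force: [-0.8, -0.1, 0.4]
finger_gap: 0.21
gripper_force: 44.2
```

Run:
```python
from h import *
goto(.4537,-.2392,.15,.51)
c,im=show('w5')
```

```text
t 12.47 tcp [ 0.4514 -0.2385  0.1482] yaw 0.512 q6 0.35 gap 0.21 F [-0.8 -0.1  0.4]
shift [ 0.0016  0.0017 -0.0018] turn 0.002 tilt [-0.0014  0.0005]
```

View pics/w5.png

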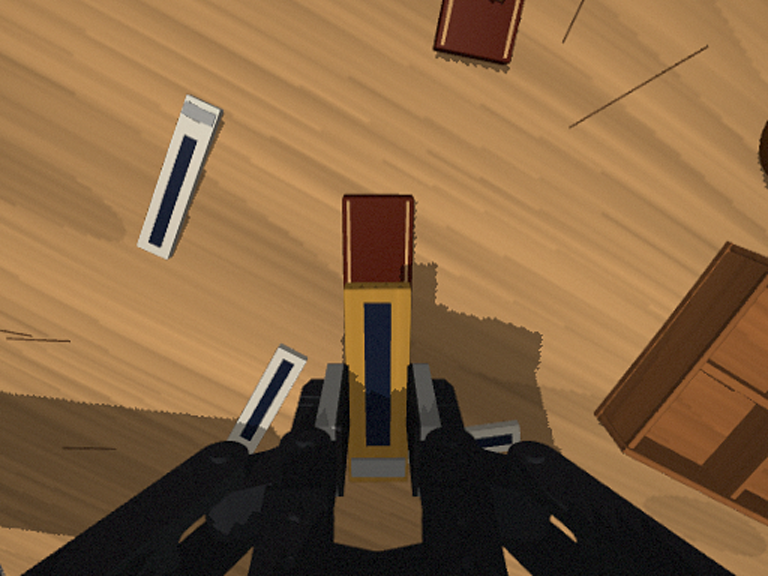

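The wrist view shows the medium shoe in the jaws, its ends at (378,285) and (378,480). The medium block's far edge runs (344,195)–(412,195) and its sides are parallel to the tool's x axis.

Run:
```python
from h import *
c=cam('wrist')
p=ray(c,np.array([(344,195.5),(412,195.5),(344,280),(411,280)])/1.5,.014);s=[np.arctan2(*(p[i]-p[i+2])[::-1]) for i in(0,1)]
y=np.mean(s);C=p[:2].mean(0)-.04*np.array([np.cos(y),np.sin(y)]);print('med block',C,s,np.linalg.norm(p[0]-p[1]))
e=ray(c,np.array([(378,284),(379,480)])/1.5,.1535);print('shoe',e.mean(0),np.linalg.norm(e[0]-e[1]),np.arctan2(*(e[0]-e[1])[::-1]))
goto(*C,.016,y)
```

```text
med block [ 0.45370149 -0.23911946] [np.float64(0.492027918598033), np.float64(0.5223394927898508)] 0.03742000104923662
shoe [ 0.45459838 -0.23880338] 0.06978197718206534 0.5180128050899072
t 12.53 tcp [ 0.4516 -0.2385  0.1483] yaw 0.512 q6 0.35 gap 0.214 F [ 1.1 -0.7 -0.2]
shift [0.0016 0.0017 0.1323] turn 0.005 tilt [-0.001   0.0004]
```

Emit:
{"op": "apply_moves", "data": {"plan": [[-0.0015,0,0.03,0,0,0,1],[0,0,0.05,0,0,0,1],[0,0,0.03,0,0,0,1],[0,0,0.014,0,0,0,1],[0,0,0,0,0,0,1],[0,0,0,0,0,0,1]]}}

```text
t: 13.28
tcp_pos: [0.4512, -0.2402, 0.0258]
tool_rot: [0.968, 0.252, 0.001, 0.001]
force: [0.7, 0.0, -0.4]
finger_gap: 0.212
gripper_force: 44.2
```

Run:
```python
from h import *
goto(.4531,-.2392,.0163,.512)
```

```text
t 13.28 tcp [ 0.4512 -0.2402  0.0258] yaw 0.510 q6 0.35 gap 0.212 F [ 0.7  0.  -0.4]
shift [0.0021 0.     0.0095] turn -0.002 tilt [ 0.002  -0.0007]
```

Emit:
{"op": "apply_moves", "data": {"plan": [[0.0013,0,0.006,0,0,0,1],[0,0,0.003,0,0,0,1],[0,0,0,0,0,0,1],[0,0,0,0,0,0,0.3],[0,0,0,0,0,0,0.3],[0,0,0,0,0,0,0.3],[0,0,-0.005,0,0,0,0.3],[0,0,-0.04,0,0,0,0.3]]}}

```text
t: 14.28
tcp_pos: [0.4502, -0.2379, 0.0595]
tool_rot: [0.968, 0.252, -0.002, -0.002]
force: [0.3, -0.8, 0.4]
finger_gap: 0.347
gripper_force: 0.0
```

Emit:
{"op": "apply_moves", "data": {"plan": [[0,0,-0.06,0,0,0,0.3],[0,0,-0.02,0,0,0,0.3],[0,0,0,0,0,0,0.3],[0,0,0,0,0,0,0.3]]}}

```text
t: 14.78
tcp_pos: [0.451, -0.2385, 0.1401]
tool_rot: [0.968, 0.252, -0.001, -0.001]
force: [-0.2, -0.2, -0.2]
finger_gap: 0.347
gripper_force: 0.0
```

Run:
```python
from h import *
brass(near=[.4537,-.239,.021],rad=75)
goto(.626,-.2065,.14,.18)
```

```text
seed [252. 181.]
(array([ 456. , -238.5], dtype=float32), [65.6, 19.6], 0.523)
t 14.82 tcp [ 0.4508 -0.2383  0.1396] yaw 0.510 q6 0.36 gap 0.354 F [ 0.5  0.2 -1. ]
shift [ 0.1685  0.0577 -0.0007] turn 0.33 tilt [-0.0027  0.001 ]
```

Emit:
{"op": "apply_moves", "data": {"plan": [[0.0421,0.0144,0,0,0,0,0.3],[0.0421,0.0144,0,0,0,0,0.3],[0.0421,0.0144,0,0,0,0,0.3],[0.0422,0.0145,0,0,0,0,0.3],[0,0,0,0,0,0.165,0.3],[0,0,0,0,0,0.165,0.3],[0,0,0,0,0,0,0.3],[0,0,0,0,0,0,0.3]]}}

```text
t: 15.82
tcp_pos: [0.6263, -0.207, 0.1396]
tool_rot: [0.996, 0.091, -0.001, -0.001]
force: [-0.9, 0.2, -0.2]
finger_gap: 0.349
gripper_force: 0.0
```

Run:
```python
from h import *
brass(near=[.626,-.2065,.021],rad=50,name='w6')
goto(.626,-.2065,.14,.18)
```

```text
seed [249. 185.]
(array([ 625.8, -209.8], dtype=float32), [47.3, 19.6], 0.232)
t 15.88 tcp [ 0.6264 -0.2071  0.1399] yaw 0.181 q6 0.90 gap 0.347 F [ 0.1 -0.2  1.6]
shift [-0.0003 -0.0006 -0.0001] turn 0.001 tilt [-0.001   0.0012]
```

View pics/w6.png

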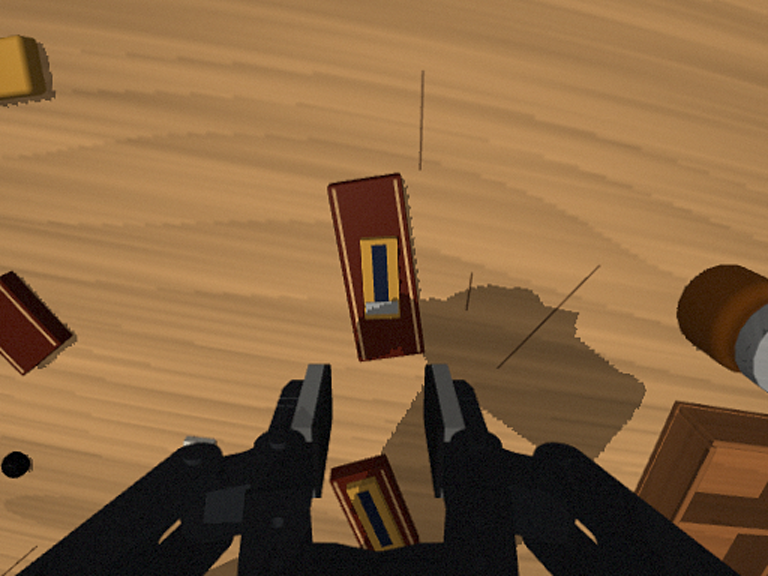

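The wrist view shows the short shoe on the long block, its corners at (361,239), (396,238), (365,319) and (400,318). The block's corners are (329,185), (400,174), (360,361) and (424,353).

Run:
```python
from h import *
c=cam('wrist')
for z,q in((.021,[(361,239),(365,319),(396,238),(400,318)]),(.014,[(329,186),(360,361),(400,175),(424,353)])):
    p=ray(c,np.array(q)/1.5,z);print(p.mean(0),[np.arctan2(*(p[i]-p[i+1])[::-1]) for i in(0,2)],np.linalg.norm(p[0]-p[1]),np.linalg.norm(p[0]-p[2]))
goto(.626,-.2098,.016,.23)
```

```text
[ 0.62527335 -0.21047123] [np.float64(0.22024388068629155), np.float64(0.242834166794856)] 0.046196047723943645 0.018671299722204892
[ 0.62612283 -0.20945328] [np.float64(0.3288472371131012), np.float64(0.3325112955711835)] 0.10457160763108442 0.03802685872250461
t 15.88 tcp [ 0.6264 -0.2071  0.1399] yaw 0.181 q6 0.90 gap 0.347 F [ 0.1 -0.2  1.6]
shift [-0.0007  0.0028  0.1239] turn -0.049 tilt [-0.001   0.0012]
```

Emit:
{"op": "apply_moves", "data": {"plan": [[-0.0012,0.003,0.03,0,0,-0.05,0.3],[0,0,0.04,0,0,0,0.3],[0,0,0.03,0,0,0,0.3],[0,0,0.016,0,0,0,0.3],[0,0,0,0,0,0,0.3],[0,0,0,0,0,0,0.3]]}}

```text
t: 16.62
tcp_pos: [0.6272, -0.2108, 0.0261]
tool_rot: [0.993, 0.115, 0.001, 0.001]
force: [-0.1, 1.0, -0.2]
finger_gap: 0.349
gripper_force: 0.0
```

Run:
```python
from h import *
goto(.6256,-.2101,.0163,.232)
```

```text
t 16.62 tcp [ 0.6272 -0.2108  0.0261] yaw 0.230 q6 0.85 gap 0.349 F [-0.1  1.  -0.2]
shift [-0.0014 -0.0011  0.0097] turn -0.002 tilt [ 0.0016 -0.0019]
```

Emit:
{"op": "apply_moves", "data": {"plan": [[-0.0012,-0.0006,0.006,0,0,0,0.3],[0,0,0.003,0,0,0,0.3],[0,0,0,0,0,0,0.3],[0,0,0,0,0,0,1],[0,0,0,0,0,0,1],[0,0,0,0,0,0,1],[0,0,0,0,0,0,1]]}}

```text
t: 17.5
tcp_pos: [0.6252, -0.2101, 0.0161]
tool_rot: [0.993, 0.115, 0.0, 0.0]
force: [0.2, 0.9, 2.4]
finger_gap: 0.211
gripper_force: 44.3
```

Emit:
{"op": "apply_moves", "data": {"plan": [[0,0,-0.003,0,0,0,1],[0,0,-0.01,0,0,0,1],[0,0,-0.04,0,0,0,1],[0,0,-0.05,0,0,0,1],[0,0,-0.03,0,0,0,1],[0,0,0,0,0,0,1]]}}

```text
t: 18.25
tcp_pos: [0.6268, -0.2109, 0.1525]
tool_rot: [0.993, 0.115, 0.003, 0.002]
force: [0.3, -0.4, -0.6]
finger_gap: 0.212
gripper_force: 44.1
```

Run:
```python
from h import *
goto(.552,.0085,.15,.83)
```

```text
t 18.25 tcp [ 0.6268 -0.2109  0.1525] yaw 0.230 q6 0.85 gap 0.212 F [ 0.3 -0.4 -0.6]
shift [-0.0229 -0.2307  0.0013] turn -0.6 tilt [ 0.0047 -0.0054]
```

Emit:
{"op": "apply_moves", "data": {"plan": [[-0.0046,-0.0461,0,0,0,0,1],[-0.0046,-0.0461,0,0,0,0,1],[-0.0046,-0.0461,0,0,0,0,1],[-0.0046,-0.0461,0,0,0,0,1],[-0.0045,-0.0463,0,0,0,0,1],[0,0,0,0,0,-0.15,1],[0,0,0,0,0,-0.15,1],[0,0,0,0,0,-0.15,1]]}}

```text
t: 19.25
tcp_pos: [0.5488, 0.01, 0.1474]
tool_rot: [0.942, 0.336, -0.001, -0.001]
force: [-0.5, -0.4, -1.0]
finger_gap: 0.214
gripper_force: 44.2
```

Emit:
{"op": "apply_moves", "data": {"plan": [[0,0,0,0,0,-0.15,1],[0,0,0,0,0,0,1],[0,0,0,0,0,0,1]]}}

```text
t: 19.62
tcp_pos: [0.5495, 0.0095, 0.1481]
tool_rot: [0.916, 0.402, -0.001, -0.0]
force: [0.9, 0.4, -0.2]
finger_gap: 0.212
gripper_force: 44.2
```

Run:
```python
from h import *
goto(.552,.0085,.15,.83)
c,im=show('w7')
```

```text
t 19.62 tcp [0.5495 0.0095 0.1481] yaw 0.828 q6 0.56 gap 0.212 F [ 0.9  0.4 -0.2]
shift [ 0.001   0.0025 -0.0019] turn -0.002 tilt [-0.0013  0.0008]
```

View pics/w7.png

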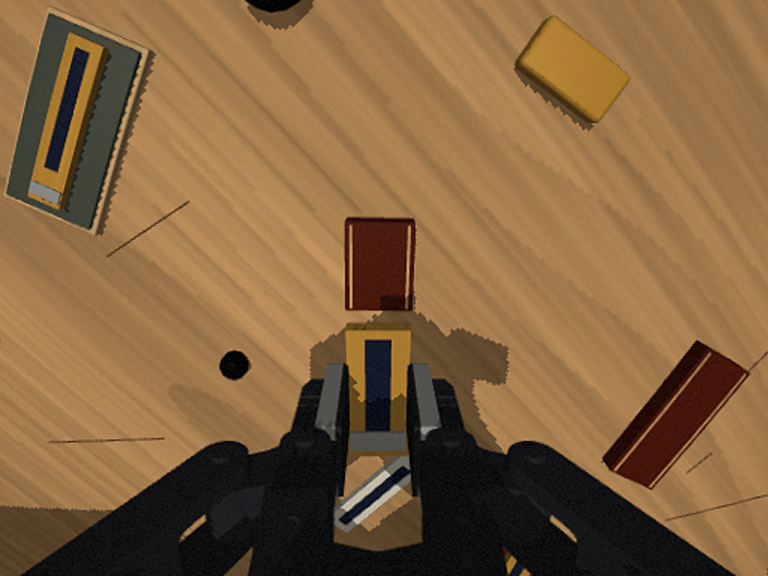

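The wrist view shows the empty short block with corners (346,218), (414,219), (346,309) and (413,310), aligned with the tool. The short shoe is held level, with its ends at (379,326) and (378,455).

Run:
```python
from h import *
c=cam('wrist')
p=ray(c,np.array([(346,218),(346,309.5),(414,219),(413,310)])/1.5,.014);print(p.mean(0),[np.arctan2(*(p[i]-p[i+1])[::-1]) for i in(0,2)],np.linalg.norm(p[0]-p[1]))
e=ray(c,np.array([(379,326),(378,455)])/1.5,.1535);print('shoe',e.mean(0),np.linalg.norm(e[0]-e[1]),np.arctan2(*(e[0]-e[1])[::-1]))
goto(*p.mean(0),.016,.83)
```

```text
[0.55226566 0.00833888] [np.float64(0.8086684539960592), np.float64(0.8411656948896883)] 0.05484241617033814
shoe [0.55130381 0.00892908] 0.04634079558409699 0.8227244135247884
t 19.68 tcp [0.5497 0.0095 0.1483] yaw 0.828 q6 0.56 gap 0.213 F [-0.5  0.5  0.1]
shift [0.001  0.0028 0.1323] turn -0.002 tilt [-0.001   0.0006]
```

Emit:
{"op": "apply_moves", "data": {"plan": [[0.0007,0.002,0.03,0,0,0,1],[0,0,0.05,0,0,0,1],[0,0,0.03,0,0,0,1],[0,0,0.014,0,0,0,1],[0,0,0,0,0,0,1],[0,0,0,0,0,0,1]]}}

```text
t: 20.42
tcp_pos: [0.553, 0.0085, 0.0259]
tool_rot: [0.915, 0.403, 0.001, 0.001]
force: [-0.3, 0.2, 0.2]
finger_gap: 0.209
gripper_force: 44.2
```

Run:
```python
from h import *
goto(.552,.0084,.0163,.828)
```

```text
t 20.43 tcp [0.553  0.0085 0.0259] yaw 0.830 q6 0.55 gap 0.209 F [-0.3  0.2  0.2]
shift [-0.0007 -0.0007  0.0096] turn 0.002 tilt [ 0.002  -0.0012]
```

Emit:
{"op": "apply_moves", "data": {"plan": [[-0.0006,-0.0003,0.006,0,0,0,1],[0,0,0.003,0,0,0,1],[0,0,0,0,0,0,1],[0,0,0,0,0,0,0.3],[0,0,0,0,0,0,0.3],[0,0,0,0,0,0,0.3],[0,0,-0.005,0,0,0,0.3],[0,0,-0.04,0,0,0,0.3]]}}

```text
t: 21.42
tcp_pos: [0.5495, 0.0086, 0.0593]
tool_rot: [0.915, 0.403, -0.002, -0.002]
force: [0.0, 0.2, -0.4]
finger_gap: 0.352
gripper_force: 0.0
```

Emit:
{"op": "apply_moves", "data": {"plan": [[0,0,-0.06,0,0,0,0.3],[0,0,-0.02,0,0,0,0.3],[0,0,0,0,0,0,0.3],[0,0,0,0,0,0,0.3]]}}

```text
t: 21.92
tcp_pos: [0.5505, 0.0085, 0.14]
tool_rot: [0.915, 0.403, -0.001, -0.001]
force: [-0.0, -0.8, -0.4]
finger_gap: 0.344
gripper_force: 0.0
```

Run:
```python
from h import *
brass(near=[.552,.0085,.021],rad=60)
goto(.4805,.185,.14,.39)
```

```text
seed [251. 182.]
(array([552.5,   7.3], dtype=float32), [46.5, 19.5], 0.82)
t 21.98 tcp [0.5503 0.0085 0.1395] yaw 0.830 q6 0.55 gap 0.351 F [ 0.4  0.7 -0.7]
shift [ 0.0831 -0.1706 -0.0002] turn 0.44 tilt [-0.0025  0.0016]
```

The short shoe is placed on the short block, within about 1 mm of centre. I'll return for the long shoe.

Emit:
{"op": "apply_moves", "data": {"plan": [[0.0208,-0.0426,0,0,0,0,0.3],[0.0208,-0.0426,0,0,0,0,0.3],[0.0208,-0.0427,0,0,0,0,0.3],[0.0207,-0.0427,0,0,0,0,0.3],[0,0,0,0,0,0.147,0.3],[0,0,0,0,0,0.147,0.3],[0,0,0,0,0,0.146,0.3],[0,0,0,0,0,0,0.3]]}}

```text
t: 22.98
tcp_pos: [0.4807, 0.1847, 0.1394]
tool_rot: [0.981, 0.195, -0.002, -0.0]
force: [0.3, -0.2, -0.0]
finger_gap: 0.351
gripper_force: 0.0
```

Emit:
{"op": "apply_moves", "data": {"plan": [[0,0,0,0,0,0,0.3],[0,0,0,0,0,0,0.3]]}}

```text
t: 23.22
tcp_pos: [0.4815, 0.1847, 0.1404]
tool_rot: [0.981, 0.194, -0.0, -0.0]
force: [0.2, -0.1, -0.4]
finger_gap: 0.347
gripper_force: 0.0
```

Run:
```python
from h import *
brass(near=[.48,.185,.017],z=.017,rad=90)
goto(.4803,.185,.012,.388)
```

```text
seed [249. 184.]
(array([481., 185.], dtype=float32), [92.6, 19.6], 0.394)
t 23.27 tcp [0.4815 0.1847 0.1406] yaw 0.390 q6 1.33 gap 0.347 F [-0.3  0.5  0.5]
shift [-0.001  -0.0007  0.1286] turn 0.002 tilt [-0.0001  0.0004]
```

Emit:
{"op": "apply_moves", "data": {"plan": [[-0.001,-0.0003,0.03,0,0,0,0.3],[0,0,0.05,0,0,0,0.3],[0,0,0.03,0,0,0,0.3],[0,0,0.009,0,0,0,0.3],[0,0,0,0,0,0,0.3],[0,0,0,0,0,0,0.3]]}}

```text
t: 24.02
tcp_pos: [0.4815, 0.1849, 0.023]
tool_rot: [0.981, 0.194, 0.001, 0.0]
force: [0.4, -0.0, -0.4]
finger_gap: 0.351
gripper_force: 0.0
```

Run:
```python
from h import *
goto(.4805,.185,.0122,.39)
```

```text
t 24.02 tcp [0.4815 0.1849 0.023 ] yaw 0.390 q6 1.33 gap 0.351 F [ 0.4 -0.  -0.4]
shift [-0.0009 -0.0005  0.0108] turn 0.0 tilt [ 0.0006 -0.0024]
```

Emit:
{"op": "apply_moves", "data": {"plan": [[-0.0006,-0.0003,0.007,0,0,0,0.3],[0,0,0.0035,0,0,0,0.3],[0,0,0,0,0,0,0.3],[0,0,0,0,0,0,1],[0,0,0,0,0,0,1],[0,0,0,0,0,0,1],[0,0,0,0,0,0,1]]}}

```text
t: 24.9
tcp_pos: [0.4799, 0.1848, 0.0115]
tool_rot: [0.981, 0.194, 0.0, -0.0]
force: [-0.6, 0.1, 3.8]
finger_gap: 0.212
gripper_force: 44.4
```

Emit:
{"op": "apply_moves", "data": {"plan": [[0,0,-0.003,0,0,0,1],[0,0,-0.01,0,0,0,1],[0,0,-0.04,0,0,0,1],[0,0,-0.05,0,0,0,1],[0,0,-0.035,0,0,0,1],[0,0,0,0,0,0,1]]}}

```text
t: 25.65
tcp_pos: [0.4819, 0.1852, 0.1525]
tool_rot: [0.981, 0.194, 0.004, 0.0]
force: [0.4, 0.5, -1.9]
finger_gap: 0.216
gripper_force: 44.3
```

Run:
```python
from h import *
goto(.6261,-.2095,.15,.331)
```

```text
t 25.65 tcp [0.4819 0.1852 0.1525] yaw 0.390 q6 1.33 gap 0.216 F [ 0.4  0.5 -1.9]
shift [-0.0167  0.4199  0.0031] turn 0.059 tilt [ 0.0017 -0.0071]
```

Emit:
{"op": "apply_moves", "data": {"plan": [[-0.0015,0.03,0,0,0,0,1],[-0.0022,0.056,0,0,0,0,1],[-0.0022,0.058,0,0,0,0,1],[-0.0022,0.058,0,0,0,0,1],[-0.0022,0.058,0,0,0,0,1],[-0.0022,0.058,0,0,0,0,1],[-0.0022,0.056,0,0,0,0,1],[-0.002,0.0459,0,0,0,0,1]]}}

```text
t: 26.65
tcp_pos: [0.6236, -0.212, 0.1475]
tool_rot: [0.981, 0.193, -0.001, -0.001]
force: [0.3, -0.1, -1.3]
finger_gap: 0.215
gripper_force: 44.3
```

Emit:
{"op": "apply_moves", "data": {"plan": [[0,0,0,0,0,0.059,1],[0,0,0,0,0,0,1],[0,0,0,0,0,0,1],[0,0,0,0,0,0,1]]}}

```text
t: 27.15
tcp_pos: [0.6237, -0.209, 0.149]
tool_rot: [0.986, 0.165, -0.0, -0.0]
force: [-0.1, 1.8, -0.3]
finger_gap: 0.215
gripper_force: 44.3
```

Run:
```python
from h import *
goto(.6261,-.2095,.15,.331)
c,im=show('w8')
```

```text
t 27.15 tcp [ 0.6237 -0.209   0.149 ] yaw 0.332 q6 0.75 gap 0.215 F [-0.1  1.8 -0.3]
shift [ 0.0021  0.0012 -0.001 ] turn 0.001 tilt [-0.0007  0.0007]
```

View pics/w8.png

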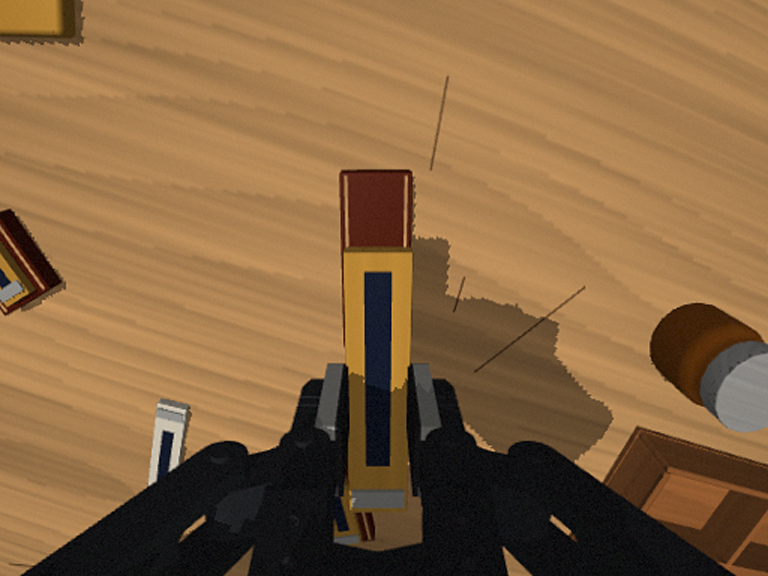

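The wrist view shows the long shoe held level and aligned with the long block, whose far edge is (340,171)–(412,171). I'll lower it.

Emit:
{"op": "apply_moves", "data": {"plan": [[0.0012,0.0008,0.03,0,0,0,1],[0,0,0.05,0,0,0,1],[0,0,0.03,0,0,0,1],[0,0,0.014,0,0,0,1],[0,0,0,0,0,0,1],[0,0,0,0,0,0,1]]}}

```text
t: 27.95
tcp_pos: [0.6266, -0.2108, 0.0269]
tool_rot: [0.986, 0.165, 0.001, 0.001]
force: [0.3, -0.3, -0.2]
finger_gap: 0.215
gripper_force: 44.3
```

Run:
```python
from h import *
goto(.6258,-.2095,.0163,.331)
```

```text
t 27.95 tcp [ 0.6266 -0.2108  0.0269] yaw 0.331 q6 0.75 gap 0.215 F [ 0.3 -0.3 -0.2]
shift [-0.0004 -0.0016  0.0106] turn 0.0 tilt [ 0.0022 -0.0021]
```

Emit:
{"op": "apply_moves", "data": {"plan": [[-0.0003,-0.0008,0.007,0,0,0,1],[0,0,0.003,0,0,0,1],[0,0,0,0,0,0,1],[0,0,0,0,0,0,0.3],[0,0,0,0,0,0,0.3],[0,0,0,0,0,0,0.3],[0,0,-0.005,0,0,0,0.3],[0,0,-0.04,0,0,0,0.3]]}}

```text
t: 28.95
tcp_pos: [0.6227, -0.2086, 0.0581]
tool_rot: [0.986, 0.165, -0.003, -0.002]
force: [0.5, -0.1, -0.3]
finger_gap: 0.348
gripper_force: 0.0
```

Emit:
{"op": "apply_moves", "data": {"plan": [[-0.02,0,-0.06,0,0,0,0.3],[-0.04,0,-0.06,0,0,0,0.3],[-0.04,0,-0.04,0,0,0,0.3],[-0.03,0,0,0,0,0,0.3],[0,0,0,0,0,0,0.3],[0,0,0,0,0,0,0.3],[0,0,0,0,0,0,0.3]]}}

```text
t: 29.82
tcp_pos: [0.508, -0.2498, 0.2112]
tool_rot: [0.986, 0.165, -0.0, -0.0]
force: [-0.3, 0.0, 0.4]
finger_gap: 0.349
gripper_force: 0.0
```

Run:
```python
from h import *
for n in((.626,-.2095,.021),(.4537,-.2392,.021),(.552,.0085,.021)):
    try: brass(near=n,rad=45)
    except Exception as e: print(e)
show('w9');goto(.6,-.2,.2,.33)
```

```text
seed [250.  31.]
(array([ 621.3, -212.5], dtype=float32), [64.5, 19.8], 0.326)
seed [224. 207.]
(array([ 454.4, -239.9], dtype=float32), [71.6, 19.7], 0.519)
seed [11. 37.]
(array([551.7,   6.1], dtype=float32), [46.5, 21.6], 0.837)
t 30.02 tcp [ 0.5077 -0.2497  0.2112] yaw 0.332 q6 0.58 gap 0.349 F [-0.4 -0.1  1. ]
shift [ 0.1035 -0.017   0.0111] turn 0.002 tilt [-0.0005  0.0002]
```

View pics/w9.png

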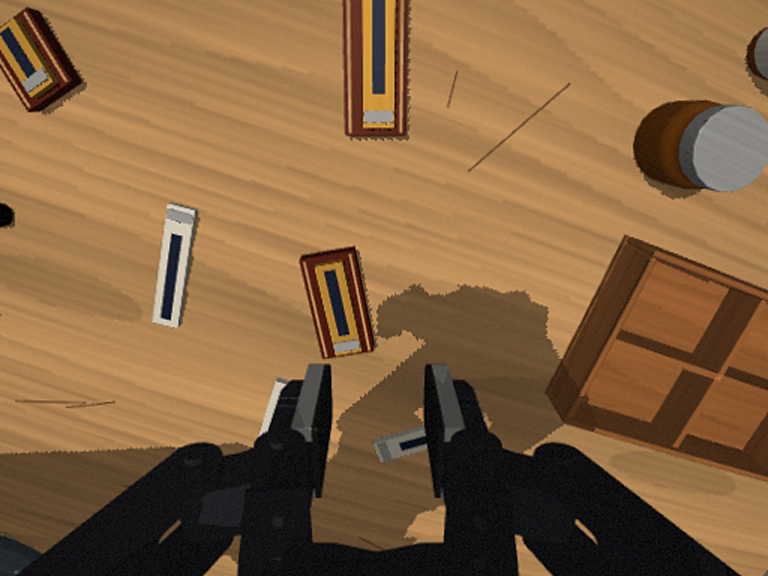

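The wrist view shows the long shoe centred on the long block, with its near end (378,130) about 5 mm inside the block's end (377,136). The medium shoe (337,305) and the short shoe (28,58) are centred and lengthwise on their blocks. The tool is clear of everything, so I'm handing in.

```bash
python3 -c "
from station import *
print(sign_off())"
```

```text
the job is handed in; nothing more can be done
None
```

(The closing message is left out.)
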